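# Roll coolant tubes on the glass and scrap the bent one

## Robot

A 6-joint arm with a two-finger parallel gripper is mounted at the origin on the work surface. World frame = base frame: x ahead of the robot, y to its left, z up, the work surface at z = 0. Lengths are in mm, angles in rad, forces in N, time in s.
With the tool pointing down it reaches from about 300 to 875 mm from the base axis. Payload 6.4 kg.
Tool frame: the origin (TCP) lies on the mounting face of the last link; the fingertips stand 173 mm ahead of it and the grasp point (between the pads) lies 155 mm ahead of it; z points along the fingers, y is the line along which they close (so a half turn about z gives the same grasp; the last joint's range is limited). The gripper opens to 85 mm and grips with 20 to 120 N. Pads are 22 mm wide; open, the fingers measure 114 mm over their backs; the gripper's body (76 mm by 85 mm) begins 54 mm behind the grasp point. The pads swing forward as they close: fully open they stand 13 mm farther back than shut.
Start: joints at [1.012, 0.181, 1.607, -0, 1.354, -0.206], TCP at [198.668, 539.605, 404.688] pointing down, gripper open.
Joint ranges: [-2.99, 2.99], [-0.89, 2.07], [0.3, 2.58], [-1.14, 4.28], [0, 2.63], [-3.12, 3.12]. Speed limits (rad/s): [2.57, 2.57, 3.01, 3.14, 3.14, 3.14].

## Interface

Orientations are given as a unit quaternion [w, x, y, z].
In Python, from workcell import bot gives the robot as it stands. The module is installed in compiled form; this text tells all that it offers.
- The arm moves only by the shell command python3 -m handwheel 'ROWS' [FORCE]. ROWS is JSON, one flat list of numbers, 5 for each row, row after row: the shift along the world's x, y, z in units of 60 mm (1.0 is 60 mm), then the turn about the world's z in units of 6 degrees (1.0 is 6 degrees), then the finger opening in mm, from 0 to 85.4. In form: [dx, dy, dz, yaw, jaw, dx, dy, dz, yaw, jaw, ...]. A call has 1 to 5 rows; each row shifts and turns the commanded pose from where the row before left it; what a row does not reach is not made up. A row lasts 1/8 s, in which the tool goes at most 62.5 mm and 10.7 degrees, less where a joint would pass 70% of its speed; a pose out of reach is approached as far as the arm can. A call is refused whole if a number of a shift passes 1 or a number of a turn 1, either way. A call with a gripper value outside its range is refused whole. The fingers move at their own pace and stop on an object; FORCE is the grip in N (left out, the last holds). Time passes only in rows, so rows that do not move let the fingers close. It gives the time, the measured TCP pose, the force, the opening and the grip force at its end, in the units of the state.
- bot.read_state(): the state, without advancing time (a new reading comes with each control period).
- bot.snapshot(name): name is "side" or "top"; returns (picture, depth): 400x640x3 uint8, blue, green, red; 400x640 float32, mm along the optical axis (not along the pixel's ray), 0 where there is no reading.
- bot.camera_params(name): a dict with "camera_matrix" (3x3 intrinsics, pixels), "T" (4x4, takes a point from camera to world coordinates). Camera axes: x right, y up, looking along -z (the intrinsics and any distortion apply to the point x, -y, -z); pixel columns grow to the right and rows downward; lengths in mm; the calibration is good to about 2 mm. A picture is of the moment at which its call begins. camera_params takes no time and is no camera call.
- bot.job_done(): hands the job in; it is judged then, once.
Trained networks look in the newest picture that a camera, given by its name, has taken for a name from the list of things; names that differ only in an ending like _2 or _b are one class to them, and where a whole thing is asked for, a point or a joint stands for the part that bears it (a point fixed in the world has none). Each returns a list of dicts, best first, with "confidence" (0 to 1); they miss things now and then, are a little off and sometimes report something else, mostly with a low value. They report only what shows in the picture. A call takes as long as a camera call.
- bot.search_frame(camera, thing): "location" ([x, y, z] in mm, in world coordinates, good to about 4 mm: the middle of the surface that is visible of it).
The state is a dict: "t": time; "joints": joint angles; "joint_velocities": joint speeds; "joint_torque": joint torques, N m; "eef_pos": TCP position; "orientation": TCP orientation; "contact_force": force on the tool from outside, world axes, zero at the start; "ft_torque": the same for the moment, N m; "width": finger opening in mm; "grip_force": force on a finger pad.
Only numpy, scipy, OpenCV 4.12 (cv2) and the standard library are available. Lean on these libraries where they do the work, as an engineer would, in place of code of your own. Each camera call takes 0.05 s, during which the arm holds its last target. There are 200 camera calls.

## Task

Three metal coolant tubes, cut to length for the computer, lie on its glass side panel; at least one is slightly bent. Roll each tube along the glass under a fingertip to feel whether it lifts: lay any tube that lifts in the cardboard carton, and roll those that run true at least one full turn on to one side and leave them there on the glass. Leave the mug, the mouse and the screwdriver where they are.

Things in the scene. Friction and masses are not known exactly. Their poses are not given: they have to be found in the camera images.
- glass_top (a point): the centre of the upper face of the smoked-glass side panel, 290 mm (its x) by 380 mm (its y) and 5 mm thick, flat, level and fixed on the desk; z is up. Three plain metal tubes lie on it along its x, side by side, 100 mm apart along its y, and roll along its y
- lane_1 (a point): mark of the first tube's start (on the right seen from the robot), fixed on the glass: where the middle of its axis lies at first, 7 mm above the glass, to within 10 mm along it and 3 mm sideways; the tube lies along this x axis to within 3 degrees. The mark stays when the tube is rolled; the tubes are not tracked
- lane_2 (a point): mark of the second tube's start (in the middle seen from the robot), fixed on the glass: where the middle of its axis lies at first, 7 mm above the glass, to within 10 mm along it and 3 mm sideways; the tube lies along this x axis to within 3 degrees. The tubes look alike, 14 mm in diameter, 180 mm long, 80 to 125 g; which lies where differs
- lane_3 (a point): mark of the third tube's start (on the left seen from the robot), fixed on the glass: where the middle of its axis lies at first, 7 mm above the glass, to within 10 mm along it and 3 mm sideways; the tube lies along this x axis to within 3 degrees. A bent tube is bowed 2 mm and lies with the bow flat; its middle lifts once in a full turn; let go, it rocks back flat
- carton_floor (a point): the centre of the inner floor, 5 mm above the desk, of an open cardboard carton standing beside the glass, left or right: 260 mm (its x) by 130 mm (its y) outside, 60 mm high, walls 5 mm, fixed. z is up
- mug: a white ceramic mug, 82 mm across, 95 mm high, with a handle, on the other side of the glass from the carton; the point is the centre of its underside
- mouse: a black computer mouse, 118 x 62 x 36 mm, beyond the glass on the left; the point is the centre of its underside
- driver: a screwdriver, 160 mm long, lying beyond the glass on the right; the point is in its middle, on the desk

How it is judged (in metres and radians):
At the end, for the whole second after the job is handed in: The bent tube lies at rest in the carton, its centre inside the walls and within 30 mm of the carton's floor; both straight tubes lie at rest on the glass, each with its centre at least 30 mm from where it started (a full turn of a 14 mm tube is 44 mm) (x of bent_tube in the frame of carton_floor between -0.12 and 0.12 m and y of bent_tube in the frame of carton_floor between -0.06 and 0.06 m and z of bent_tube in the frame of carton_floor between 0 and 0.03 m and linear speed of each of bent_tube, straight_tube_a, straight_tube_b below 0.02 m/s and x of straight_tube_a in the frame of glass_top between -0.145 and 0.145 m and y of straight_tube_a in the frame of glass_top between -0.19 and 0.19 m and z of straight_tube_a in the frame of glass_top between 0.003 and 0.014 m and distance of each of straight_tube_a, straight_tube_b from where it was at the start of the episode above 0.03 m and x of straight_tube_b in the frame of glass_top between -0.145 and 0.145 m and y of straight_tube_b in the frame of glass_top between -0.19 and 0.19 m and z of straight_tube_b in the frame of glass_top between 0.003 and 0.014 m); the robot touches nothing.
It fails at once if the mug is shifted by more than 30 mm (distance of mug from where it was at the start of the episode above 0.03 m).
It fails at once if the mouse is shifted by more than 30 mm (distance of mouse from where it was at the start of the episode above 0.03 m).
It fails at once if the screwdriver is shifted by more than 30 mm (distance of driver from where it was at the start of the episode above 0.03 m).
It also fails if it takes over 72 s, if anything falls off the work surface, if the arm or the gripper's body presses on something with over 40 N, if the wrist force passes 120 N, or if a joint passes its speed limit or range.

## Working session

There is one attempt and no reset: what is moved stays moved. The work goes in short steps, Python scripts to look and compute and a shell command to move; the robot and the scene stay as the last step left them, time stands still between calls to the robot, and variables do not carry over. Pictures are saved under pics/ and viewed, at most 10 in all, crops included, and the job is handed in when it is done.

```bash
mkdir -p pics
python3 - <<'E'
from workcell import bot
import cv2,numpy as np
s=bot.read_state();print({k:np.round(v,3).tolist() for k,v in s.items()})
for n in("top","side"):
    p,d=bot.snapshot(n);cv2.imwrite(f"pics/{n}0.png",p);np.save(f"pics/{n}0.npy",d)
    c=bot.camera_params(n);print(n,np.round(c["camera_matrix"],1).tolist(),np.round(c["T"],3).tolist())
    for t in("glass_top","lane_1","carton_floor","mug","mouse","driver"):
        print(t,[(np.round(r["location"]).tolist(),round(r["confidence"],2)) for r in bot.search_frame(n,t)][:5])
E
```

```text
{'t': 0.0, 'joints': [1.012, 0.182, 1.608, -0.0, 1.354, -0.206], 'joint_velocities': [0.001, -0.001, 0.001, -0.001, -0.001, 0.001], 'joint_torque': [0.001, -44.488, -35.134, -0.0, 0.009, -0.0], 'eef_pos': [198.511, 539.363, 403.772], 'orientation': [-0.0, 0.175, 0.984, -0.001], 'contact_force': [0.117, 0.116, 0.089], 'ft_torque': [0.0, -0.006, 0.023], 'grip_force': 0.0, 'width': 85.398}
top [[442.4, 0.0, 315.5], [0.0, 442.4, 204.2], [0.0, 0.0, 1.0]] [[0.028, 0.997, -0.077, 530.297], [-1.0, 0.027, -0.007, -11.546], [-0.005, 0.077, 0.997, 1171.394], [0.0, 0.0, 0.0, 1.0]]
glass_top [([560.0, 32.0, 3.0], 0.75)]
lane_1 [([559.0, 29.0, 6.0], 0.92)]
carton_floor [([480.0, 387.0, 6.0], 0.9)]
mug [([487.0, -406.0, 44.0], 0.61)]
mouse [([723.0, 258.0, 40.0], 0.59)]
driver [([695.0, -270.0, 21.0], 0.76)]
side [[464.5, 0.0, 316.0], [0.0, 464.5, 197.5], [0.0, 0.0, 1.0]] [[-0.959, 0.208, -0.194, 371.599], [-0.284, -0.733, 0.618, 767.274], [-0.013, 0.647, 0.762, 994.016], [0.0, 0.0, 0.0, 1.0]]
glass_top [([552.0, 57.0, 6.0], 0.66), ([700.0, -261.0, 18.0], 0.41)]
lane_1 [([553.0, 62.0, 4.0], 0.91)]
carton_floor [([700.0, -262.0, 19.0], 0.47)]
mug [([495.0, -368.0, 63.0], 0.86), ([550.0, 59.0, 7.0], 0.64)]
mouse [([725.0, 273.0, 35.0], 0.57)]
driver [([550.0, 63.0, 6.0], 0.52)]
```

View pics/top0.png

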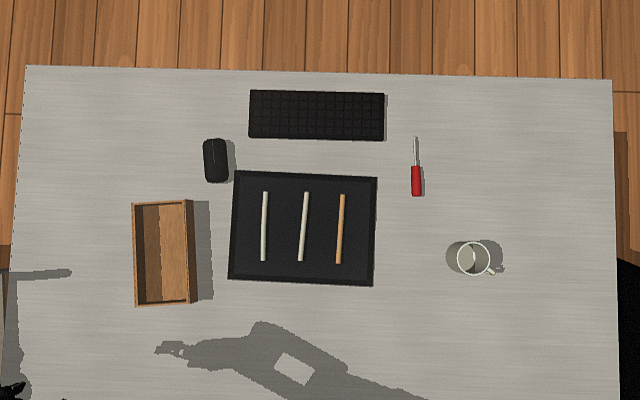

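View pics/side0.png

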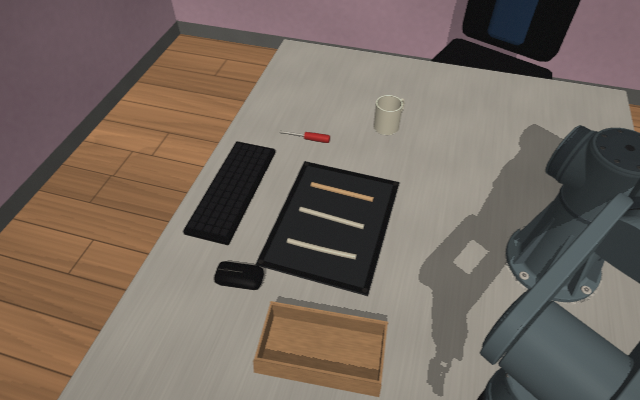

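The top view shows three tubes at about (264,226), (303,226) and (341,229) px on the dark glass. The carton is on the left (162,252), the mug on the right (470,258), the mouse at (215,160) and the driver at (416,170).

```bash
cat > h.py <<'E'
from workcell import bot
import cv2,numpy as np
def world(cam,uv,z):
    c=bot.camera_params(cam);K=c["camera_matrix"];T=np.array(c["T"])
    uv=np.atleast_2d(uv).astype(float)
    r=np.c_[(uv[:,0]-K[0][2])/K[0][0],-(uv[:,1]-K[1][2])/K[1][1],-np.ones(len(uv))]@T[:3,:3].T
    return T[:3,3]+r*((z-T[2,3])/r[:,2])[:,None]
def tubes(cam,p,box):
    x0,y0,x1,y1=box;g=p.max(2);m=np.zeros_like(g);m[y0:y1,x0:x1]=(g[y0:y1,x0:x1]>95)*255
    n,l,st,ce=cv2.connectedComponentsWithStats(m);out=[]
    for i in range(1,n):
        if st[i,4]<60: continue
        v,u=np.nonzero(l==i);w=world(cam,np.c_[u,v],16)[:,:2].astype(np.float32)
        (c,s,a)=cv2.minAreaRect(w);vx,vy=cv2.fitLine(w,2,0,.01,.01).ravel()[:2]
        out.append((np.round(c,1).tolist(),np.round(s,1).tolist(),round(float(np.degrees(np.arctan(vy/vx))),1)))
    return out
E
python3 - <<'E'
from h import *
for n,b in(("top",(242,180,368,276)),("side",(284,178,380,262))):
    print(n,*tubes(n,cv2.imread(f"pics/{n}0.png"),b),sep="\n")
print(world("top",[(236,171),(377,177),(373,286),(228,278)],5).round())
print("carton rim",world("top",[(131,203),(186,200),(190,304),(135,306)],60).round())
print("carton side",world("side",[(269,302),(387,320),(380,395),(253,370)],60).round())
E
```

```text
top
([560.6, 130.9], [13.5, 180.2], -0.1)
([562.1, 27.3], [12.7, 178.7], -3.8)
([558.2, -69.2], [12.7, 180.6], -2.6)
side
([699.6, -33.8], [31.5, 89.7], -82.2)
([559.4, -66.8], [16.1, 182.1], -2.8)
([563.2, 29.4], [15.6, 181.5], -4.0)
([561.2, 132.9], [16.3, 181.5], -0.4)
[[ 703.  210.    5.]
 [ 697. -165.    5.]
 [ 411. -159.    5.]
 [ 421.  219.    5.]]
carton rim [[607. 462.  60.]
 [618. 323.  60.]
 [360. 300.  60.]
 [351. 436.  60.]]
carton side [[623. 330.  60.]
 [364. 300.  60.]
 [347. 457.  60.]
 [601. 481.  60.]]
```

```bash
python3 -m handwheel '[0.6,-0.68,0,0.31,0, 0.6,-0.68,0,0.31,0, 0.6,-0.68,0,0.31,0, 0.6,-0.68,0,0.31,0, 0.6,-0.68,0,0.31,0]' 20; python3 -m handwheel '[0.6,-0.68,0,0.31,0, 0.6,-0.68,0,0.31,0, 0.6,-0.68,-0.6,0.31,0, 0.6,-0.68,-0.8,0.31,0, 0.6,-0.68,-0.6,0.31,0]'; python3 -m handwheel '[0,0,-0.6,0,0, 0,0,-0.5,0,0, 0,0,0,0,0]'
```

```text
t: 1.32
eef_pos: [379.6, 334.2, 405.0]
orientation: [0.0, 0.094, 0.996, 0.0]
contact_force: [0.3, -0.0, 0.2]
width: 0.1
grip_force: 0.0
t: 1.95
eef_pos: [551.3, 139.4, 293.1]
orientation: [-0.0, 0.013, 1.0, 0.0]
contact_force: [0.4, -0.0, -0.2]
width: -0.0
grip_force: 0.0
t: 2.33
eef_pos: [549.4, 140.4, 225.9]
orientation: [-0.003, 0.014, 1.0, -0.0]
contact_force: [-0.8, -0.6, -0.7]
width: -0.0
grip_force: 0.0
```

```bash
python3 -m handwheel '[0.2,-0.13,-0.4,0,0, 0,0,0,0,0, 0,0,0,0,0]'
python3 - <<'E'
from h import *
p,d=bot.snapshot("side");cv2.imwrite("pics/s1.png",cv2.resize(p[110:290,240:440],None,fx=3,fy=3))
E
```

```text
t: 2.7
eef_pos: [563.0, 133.2, 205.9]
orientation: [0.001, 0.014, 1.0, 0.0]
contact_force: [-0.1, 0.0, 0.6]
width: -0.0
grip_force: 0.0
```

View pics/s1.png

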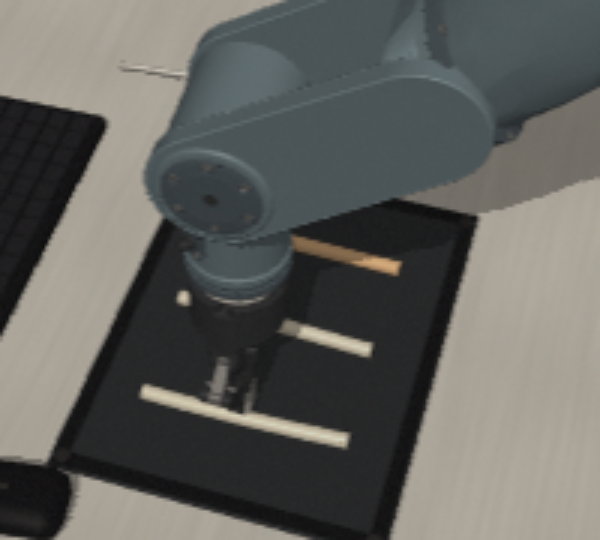

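The closed fingertips hover just above the middle of tube 3, at about (225,400) px in the crop. Next I feel downwards for contact.

```bash
python3 -m handwheel '[0,0,-0.17,0,0, 0,0,0,0,0, 0,0,-0.02,0,0]'|egrep 'pos|force'; python3 -m handwheel '[0,0,-0.015,0,0, 0,0,0,0,0]'|egrep 'pos|force';python3 -m handwheel '[0,0,-0.015,0,0, 0,0,0,0,0]'|egrep 'pos|force'
```

```text
eef_pos: [562.6, 133.0, 193.0]
contact_force: [-0.1, 0.7, -0.6]
grip_force: 0.0
eef_pos: [562.7, 132.9, 192.4]
contact_force: [-1.7, 0.1, 3.4]
grip_force: 1.7
eef_pos: [562.8, 133.0, 192.2]
contact_force: [-4.5, 0.1, 10.4]
grip_force: 5.2
```

```bash
for i in 1 2 3 4; do python3 -m handwheel '[0,0.1,0,0,0, 0,0,0,0,0]'|egrep 'pos|contact';done
```

```text
eef_pos: [562.8, 139.3, 192.2]
contact_force: [-3.2, 0.8, 8.9]
eef_pos: [562.8, 145.3, 191.6]
contact_force: [-1.0, 1.3, 5.9]
eef_pos: [562.6, 151.1, 190.9]
contact_force: [0.6, -1.1, -0.1]
eef_pos: [562.6, 157.2, 191.0]
contact_force: [0.7, 0.6, -1.2]
```

```bash
for i in 1 2 3 4 5 6 7 8; do python3 -m handwheel '[0,-0.1,0,0,0, 0,0,0,0,0]'|egrep 'pos|contact';done
```

```text
eef_pos: [562.7, 150.3, 191.1]
contact_force: [-0.3, -0.6, -0.3]
eef_pos: [562.8, 144.4, 191.9]
contact_force: [-1.8, 0.5, 6.1]
eef_pos: [562.7, 138.4, 192.2]
contact_force: [-3.9, -0.8, 9.2]
eef_pos: [562.7, 132.4, 192.3]
contact_force: [-5.1, 0.3, 8.8]
eef_pos: [562.8, 126.6, 192.7]
contact_force: [-5.6, 0.6, 13.7]
eef_pos: [562.8, 120.6, 193.1]
contact_force: [-6.6, -0.6, 16.6]
eef_pos: [562.9, 114.5, 193.3]
contact_force: [-8.7, -1.1, 18.5]
eef_pos: [562.8, 108.0, 192.7]
contact_force: [-5.3, -2.8, 13.2]
```

```bash
python3 -m handwheel '[0,0,0.5,0,0, 0,-0.66,0,-0.3,0, 0,-0.66,0,-0.2,0, 0,0,-0.3,0,0, 0,0,0,0,0]'
python3 - <<'E'
from h import *
p,d=bot.snapshot("side");cv2.imwrite("pics/s2.png",p)
print(*tubes("side",p,(284,225,375,262)),sep="\n")
E
```

```text
t: 7.25
eef_pos: [561.5, 29.7, 201.4]
orientation: [-0.002, 0.041, 0.999, 0.0]
contact_force: [-0.9, -0.3, 0.8]
width: -0.3
grip_force: 0.0
([561.3, 119.9], [16.6, 182.4], -0.4)
```

```bash
python3 -m handwheel '[0.02,-0.02,-0.12,0,0, 0,0,0,0,0]'|egrep 'pos|contact'; for i in 1 2; do python3 -m handwheel '[0,0,-0.015,0,0, 0,0,0,0,0]'|egrep 'pos|contact';done
```

```text
eef_pos: [563.7, 29.2, 195.4]
contact_force: [-0.4, -0.4, 0.2]
eef_pos: [563.9, 28.7, 195.2]
contact_force: [0.8, 0.6, -0.3]
eef_pos: [563.8, 28.5, 194.2]
contact_force: [0.3, 0.0, -0.6]
```

```bash
python3 -m handwheel '[0,0,-0.015,0,0, 0,0,-0.015,0,0, 0,0,0,0,0]'|egrep 'pos|contact'; for i in 1 2; do python3 -m handwheel '[0,0,-0.015,0,0, 0,0,0,0,0]'|egrep 'pos|contact';done
```

```text
eef_pos: [563.9, 28.5, 192.4]
contact_force: [-0.4, 0.4, 0.6]
eef_pos: [564.0, 28.5, 192.3]
contact_force: [-3.1, -1.3, 8.2]
eef_pos: [564.0, 28.5, 192.1]
contact_force: [-5.9, 0.8, 15.9]
```

Same contact height. Now roll in −y, as for tube 3, then back.

```bash
for i in 1 2 3 4; do python3 -m handwheel '[0,-0.1,0,0,0, 0,0,0,0,0]'|egrep 'pos|contact';done
```

```text
eef_pos: [563.9, 22.2, 192.2]
contact_force: [-6.9, -1.3, 17.2]
eef_pos: [563.6, 16.3, 192.1]
contact_force: [-8.8, -0.8, 17.2]
eef_pos: [563.4, 10.2, 191.9]
contact_force: [-9.8, -2.1, 16.5]
eef_pos: [563.7, 4.0, 191.1]
contact_force: [-3.9, -1.2, 7.2]
```

```bash
for i in 1 2 3 4 5 6 7 ; do python3 -m handwheel '[0,0.1,0,0,0, 0,0,0,0,0]'|egrep 'pos|contact';done
```

```text
eef_pos: [564.1, 10.4, 192.0]
contact_force: [-6.4, -0.5, 13.4]
eef_pos: [564.2, 16.7, 192.1]
contact_force: [-5.5, 0.3, 12.6]
eef_pos: [564.5, 22.7, 192.2]
contact_force: [-3.0, 0.6, 12.1]
eef_pos: [564.7, 28.7, 192.2]
contact_force: [-1.1, 0.1, 10.8]
eef_pos: [564.9, 34.6, 192.2]
contact_force: [-0.7, 0.9, 9.0]
eef_pos: [565.0, 40.7, 191.8]
contact_force: [2.2, 0.8, 5.9]
eef_pos: [563.2, 46.9, 189.9]
contact_force: [0.5, -0.7, -0.4]
```

```bash
python3 -m handwheel '[0,0,0.5,0,0, 0,-0.64,0,0.1,0, -0.07,-0.64,0,0.1,0, 0,-0.64,-0.3,0,0, 0,0,-0.1,0,0]'; python3 -m handwheel '[0,0,0,0,0]'|egrep 'pos|contact'
python3 - <<'E'
from h import *
p,d=bot.snapshot("side");cv2.imwrite("pics/s3.png",p)
print(*tubes("side",p,(284,200,375,262)),sep="\n")
p,d=bot.snapshot("top");cv2.imwrite("pics/t3.png",p)
print(*tubes("top",p,(242,180,368,276)),sep="\n")
E
```

```text
t: 12.3
eef_pos: [558.8, -71.0, 195.2]
orientation: [-0.001, 0.032, 1.0, 0.0]
contact_force: [0.2, 0.4, -0.4]
width: -0.2
grip_force: 0.0
eef_pos: [558.9, -68.4, 195.5]
contact_force: [0.1, -0.3, 0.7]
([564.7, 38.1], [16.2, 182.1], -3.9)
([561.3, 119.9], [16.6, 182.4], -0.4)
([561.0, 118.2], [12.8, 180.3], -0.2)
([563.6, 35.8], [12.8, 180.6], -3.8)
([561.5, -88.8], [116.8, 75.5], 49.7)
([492.7, -66.2], [12.4, 49.3], -1.0)
```

```bash
python3 -m handwheel '[0,0,-0.05,0,0, 0,0,0,0,0,0,0,-0.015,0,0, 0,0,0,0,0]'|egrep 'pos|contact'; for i in 1 2; do python3 -m handwheel '[0,0,-0.015,0,0, 0,0,0,0,0]'|egrep 'pos|contact';done
```

```text
eef_pos: [559.7, -68.6, 192.7]
contact_force: [-0.5, 0.3, -0.3]
eef_pos: [559.8, -68.8, 192.3]
contact_force: [-2.1, -0.3, 5.8]
eef_pos: [559.9, -68.9, 192.2]
contact_force: [-4.2, 2.3, 10.1]
```

```bash
for i in 1 2 3 4; do python3 -m handwheel '[0,-0.1,0,0,0, 0,0,0,0,0]'|egrep 'pos|contact';done
```

```text
eef_pos: [559.7, -75.3, 192.2]
contact_force: [-5.7, -0.9, 13.0]
eef_pos: [559.6, -81.3, 192.2]
contact_force: [-6.7, -0.2, 12.8]
eef_pos: [559.5, -87.3, 192.0]
contact_force: [-6.8, -2.1, 11.3]
eef_pos: [559.8, -93.2, 191.2]
contact_force: [-0.5, -0.8, 4.7]
```

```bash
for i in 1 2 3 4 5 6 7 ; do python3 -m handwheel '[0,0.1,0,0,0, 0,0,0,0,0]'|egrep 'pos|contact';done
```

```text
eef_pos: [560.1, -86.6, 192.1]
contact_force: [-3.3, -0.8, 11.7]
eef_pos: [560.2, -80.3, 192.2]
contact_force: [-3.8, 0.6, 11.9]
eef_pos: [560.4, -74.3, 192.2]
contact_force: [-2.1, 0.7, 11.3]
eef_pos: [560.5, -68.3, 192.2]
contact_force: [-1.0, 0.6, 9.9]
eef_pos: [560.7, -62.3, 192.2]
contact_force: [-0.4, 0.7, 8.4]
eef_pos: [560.7, -56.3, 191.8]
contact_force: [2.7, 0.4, 6.1]
eef_pos: [559.0, -50.1, 190.1]
contact_force: [-0.2, -0.1, -0.1]
```

Tube 3 lifts by 1.1 mm; tubes 1 and 2 stay flat so far. I roll tube 1 on in −y for over a full turn, still feeling for lift.

```bash
for i in 1 2 3 4; do python3 -m handwheel '[0,-0.1,0,0,0, 0,-0.1,0,0,0]'|egrep 'pos|contact';done; python3 -m handwheel '[0,0,0.2,0,0, 0,0.4,0,0,0, 0,0,0,0,0, 0,0,-0.2,0,0, 0,0,0,0,0]'|egrep 'pos|contact'
```

```text
eef_pos: [559.1, -62.4, 191.8]
contact_force: [-10.9, 3.8, 21.5]
eef_pos: [558.7, -75.0, 192.1]
contact_force: [-6.1, 1.2, 19.9]
eef_pos: [558.8, -87.1, 192.0]
contact_force: [-10.9, 1.8, 19.1]
eef_pos: [559.4, -99.3, 190.9]
contact_force: [-0.8, 0.2, 0.6]
eef_pos: [559.3, -75.0, 189.8]
contact_force: [-0.1, 0.7, 0.2]
```

```bash
for i in 1 2 3 4; do python3 -m handwheel '[0,-0.1,0,0,0, 0,-0.1,0,0,0]'|egrep 'pos|contact';done; python3 -m handwheel '[0,0,0.2,0,0, 0,0.4,0,0,0, 0,0,0,0,0, 0,0,-0.2,0,0, 0,0,0,0,0]'|egrep 'pos|contact'
```

```text
eef_pos: [559.3, -86.9, 191.9]
contact_force: [-9.4, 3.2, 17.8]
eef_pos: [559.0, -99.5, 192.1]
contact_force: [-7.7, 2.0, 16.6]
eef_pos: [559.0, -111.6, 192.1]
contact_force: [-8.9, 1.5, 16.1]
eef_pos: [559.6, -123.6, 191.1]
contact_force: [0.6, -0.6, -0.3]
eef_pos: [559.1, -98.9, 189.5]
contact_force: [0.2, 0.1, -0.5]
```

```bash
for i in 1 2 3; do python3 -m handwheel '[0,-0.1,0,0,0, 0,-0.1,0,0,0]'|egrep 'pos|contact';done; python3 -m handwheel '[0,0,0.5,0,0, 0,0.9,0,0,0, 0,0.9,0,0,0, 0.07,0.9,0,-0.2,0,0,0,0,0,0]'|egrep 'pos|contact'
python3 - <<'E'
from h import *
for n,b in(("top",(242,180,368,276)),("side",(284,178,380,262))):
    p,d=bot.snapshot(n);cv2.imwrite(f"pics/{n}4.png",p);print(*tubes(n,p,b),sep="\n")
E
```

```text
eef_pos: [559.4, -111.0, 191.8]
contact_force: [-9.3, 4.4, 17.5]
eef_pos: [559.4, -123.6, 192.1]
contact_force: [-7.4, 2.2, 14.2]
eef_pos: [559.3, -135.7, 192.1]
contact_force: [-8.4, 2.3, 13.9]
eef_pos: [563.8, 30.1, 220.9]
contact_force: [0.4, -1.3, 0.5]
([560.2, -129.2], [12.6, 180.4], -2.7)
([571.8, 54.1], [121.8, 76.1], 68.2)
([498.1, 118.0], [11.2, 54.7], -4.3)
([494.1, 40.4], [12.5, 41.4], -2.6)
([699.0, -32.1], [31.5, 93.3], -82.4)
([511.2, -124.9], [17.4, 82.5], 0.8)
([564.7, 38.1], [16.2, 182.1], -3.9)
([561.3, 119.9], [16.6, 182.4], -0.4)
```

Tube 1 ran true over 60 mm and now lies at y≈-129. Same for tube 2 (y≈37).

```bash
python3 -m handwheel '[0,0.3,0,0,0, 0,0,-0.5,0,0, 0,0,0,0,0]'|egrep 'pos|contact'; for i in 1 2 3 4; do python3 -m handwheel '[0,-0.1,0,0,0, 0,-0.1,0,0,0]'|egrep 'pos|contact';done; python3 -m handwheel '[0,0,0.2,0,0, 0,0.4,0,0,0, 0,0,0,0,0, 0,0,-0.2,0,0, 0,0,0,0,0]'|egrep 'pos|contact'
```

```text
eef_pos: [564.0, 45.2, 190.2]
contact_force: [-0.9, 0.2, 0.1]
eef_pos: [563.6, 33.0, 192.0]
contact_force: [-6.8, 2.3, 14.5]
eef_pos: [563.2, 20.7, 192.2]
contact_force: [-8.0, 0.1, 13.2]
eef_pos: [563.3, 8.6, 192.2]
contact_force: [-7.8, 0.7, 12.0]
eef_pos: [563.8, -3.6, 191.2]
contact_force: [-0.9, -0.6, -0.5]
eef_pos: [564.2, 20.9, 190.5]
contact_force: [1.2, 0.6, 1.9]
```

```bash
for i in 1 2 3 4; do python3 -m handwheel '[0,-0.1,0,0,0, 0,-0.1,0,0,0]'|egrep 'pos|contact';done; python3 -m handwheel '[0,0,0.2,0,0, 0,0.4,0,0,0, 0,0,0,0,0, 0,0,-0.2,0,0, 0,0,0,0,0]'|egrep 'pos|contact'
```

```text
eef_pos: [563.9, 8.9, 192.1]
contact_force: [-4.8, 2.0, 16.1]
eef_pos: [563.5, -3.4, 192.2]
contact_force: [-7.3, 1.4, 16.2]
eef_pos: [563.1, -15.3, 191.9]
contact_force: [-8.6, 1.2, 16.6]
eef_pos: [563.4, -27.5, 190.7]
contact_force: [-0.6, 0.2, -0.2]
eef_pos: [564.5, -3.0, 190.8]
contact_force: [2.1, 1.5, 3.3]
```

```bash
for i in 1 2 3 4; do python3 -m handwheel '[0,-0.1,0,0,0, 0,-0.1,0,0,0]'|egrep 'pos|contact';done; python3 -m handwheel '[0,0,0.6,0,85, 0,0.9,0.2,0.2,85, 0,0.9,0,0.2,85, 0,0.6,0,0.2,85,0,0,0,0,85]'
python3 - <<'E'
from h import *
for n,b in(("top",(242,180,368,276)),("side",(284,178,380,262))):
    p,d=bot.snapshot(n);cv2.imwrite(f"pics/{n}5.png",p);print(*tubes(n,p,b),sep="\n")
E
```

```text
eef_pos: [564.3, -15.2, 192.1]
contact_force: [-5.7, 1.8, 16.7]
eef_pos: [563.8, -27.5, 192.1]
contact_force: [-7.8, 1.2, 17.7]
eef_pos: [563.4, -39.5, 191.8]
contact_force: [-7.4, -0.1, 14.4]
eef_pos: [563.5, -51.5, 190.3]
contact_force: [0.4, -0.1, -0.3]
t: 26.25
eef_pos: [563.4, 95.2, 238.1]
orientation: [-0.001, 0.007, 1.0, 0.0]
contact_force: [0.6, -0.0, -0.5]
width: 84.9
grip_force: 0.0
([562.3, -35.1], [12.5, 180.8], -3.7)
([560.1, -129.5], [12.6, 180.2], -2.7)
([570.4, 142.2], [97.6, 79.7], 78.9)
([492.9, 118.7], [44.0, 10.4], 2.6)
([699.0, -32.1], [31.5, 93.3], -82.3)
([514.0, -124.5], [16.6, 88.0], 0.5)
([519.6, -29.9], [16.6, 98.1], -3.3)
([561.3, 119.9], [16.6, 182.4], -0.4)
```

```bash
python3 -m handwheel '[-0.03,0.4,0,0,85, 0,0,-0.5,0,60, 0,0,0,0,50, 0,0,0,0,50]'|egrep 'pos|contact|width'
```

```text
eef_pos: [562.4, 116.2, 209.2]
contact_force: [0.1, 0.2, -0.4]
width: 50.1
```

```bash
python3 -m handwheel '[0,0.04,-0.3,0,50, 0,0,-0.18,0,50, 0,0,0,0,50]'|egrep 'pos|contact|width';python3 -m handwheel '[0,0,0,0,0, 0,0,0,0,0,0,0,0,0,0,0,0,0,0,0]' 40
```

```text
eef_pos: [561.3, 119.7, 178.6]
contact_force: [-0.4, 0.5, -0.1]
width: 50.0
t: 27.72
eef_pos: [562.3, 119.7, 180.6]
orientation: [0.0, 0.009, 1.0, -0.0]
contact_force: [0.8, -0.4, 2.2]
width: 12.2
grip_force: 39.4
```

```bash
python3 -m handwheel '[0,0,0.5,0,0, 0,0,0.8,0,0, -0.1,0.3,0.6,0,0, -0.2,0.7,0,0.2,0, -0.25,0.7,0,0.2,0]'|egrep 'pos|width';python3 -m handwheel '[-0.25,0.8,0,0.2,0, -0.25,0.8,0,0.2,0, -0.27,0.8,0,0.1,0, 0,0.3,0,0,0, 0,0,0,0,0]'
python3 - <<'E'
from h import *
for n in("top","side"):
    p,d=bot.snapshot(n);cv2.imwrite(f"pics/{n}6.png",p)
cv2.imwrite("pics/c6.png",np.hstack([cv2.resize(cv2.imread("pics/top6.png")[130:330,90:330],None,fx=1.6,fy=1.6),cv2.resize(p[200:400,210:450],None,fx=1.6,fy=1.6)]))
E
```

```text
eef_pos: [528.9, 222.5, 294.8]
width: 12.5
t: 28.98
eef_pos: [482.6, 384.4, 293.8]
orientation: [-0.0, -0.039, 0.999, -0.0]
contact_force: [0.5, -1.1, -0.4]
width: 12.2
grip_force: 39.3
```

View pics/c6.png

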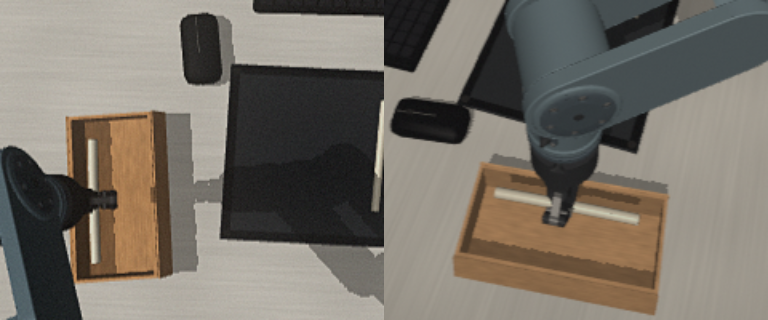

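The tube is held across the jaws, along the carton and clear of its walls (tube about (490–640,195–220) px in the right-hand crop). Now I lower it.

```bash
python3 -m handwheel '[0,0,-0.7,0,0, 0,0,-0.6,0,0, 0,0,-0.3,0,0, 0,0,-0.15,0,0,0,0,0,0,0]'|egrep 'pos|contact|width'
```

```text
eef_pos: [483.3, 383.4, 189.4]
contact_force: [0.4, -0.5, 0.0]
width: 11.9
```

```bash
python3 -m handwheel '[0,0,-0.1,0,0, 0,0,0,0,0, 0,0,0,0,0]'|egrep 'pos|contact|width'; python3 -m handwheel '[0,0,0,0,30, 0,0,0,0,30, 0,0,0.4,0,30, 0,0,0.8,0,30, 0,0,0.9,0,30]'|egrep 'pos|contact|width'; python3 -m handwheel '[-0.4,0.6,0.5,0,30, -0.4,0.6,0,0,30, -0.4,0.6,0,0,30, 0,0,0,0,30]'
python3 - <<'E'
from h import *
for n in("top","side"):
    p,d=bot.snapshot(n);cv2.imwrite(f"pics/{n}7.png",p)
    print(*tubes(n,p,(242,180,368,276) if n=="top" else (284,178,380,262)),sep="\n")
cv2.imwrite("pics/c7.png",np.hstack([cv2.resize(cv2.imread("pics/top7.png")[130:330,110:510],None,fx=1,fy=1),cv2.resize(p[90:400,210:450],(310,200))]))
E
```

```text
eef_pos: [483.0, 383.9, 183.6]
contact_force: [-0.6, 0.3, -1.1]
width: 11.9
eef_pos: [482.5, 383.5, 309.7]
contact_force: [0.7, 0.9, -0.7]
width: 29.7
t: 31.2
eef_pos: [408.8, 493.8, 339.3]
orientation: [0.0, -0.04, 0.999, 0.0]
contact_force: [0.7, 0.4, -0.2]
width: 30.1
grip_force: 0.0
([562.3, -35.1], [12.6, 180.8], -3.6)
([560.2, -129.2], [12.7, 180.4], -2.6)
([699.6, -33.8], [31.5, 89.7], -82.7)
([515.3, -125.0], [17.0, 90.7], 1.4)
([561.6, -32.7], [16.6, 182.3], -3.7)
([501.0, 83.6], [221.0, 34.8], 50.0)
([497.6, 138.3], [81.9, 29.6], 23.5)
```

View pics/c7.png

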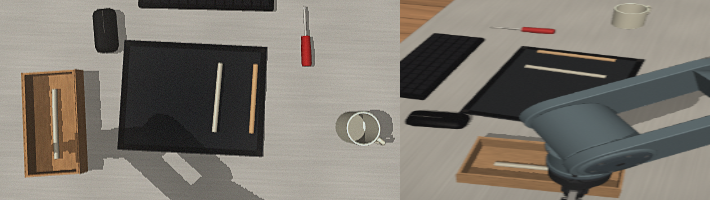

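The bent tube lies in the carton at (55,123) px. The two straight ones lie on the glass at (217,97) and (254,98) px, and the mug, mouse and driver have not moved.

```bash
python3 -m handwheel '[0,0,0,0,30, 0,0,0,0,30, 0,0,0,0,30]'|egrep 'contact'; python3 -c "
from workcell import bot
print(bot.job_done())"
```

```text
contact_force: [-0.1, -0.2, -0.5]
the job is handed in; nothing more can be done
None
```

I've handed the job in (no verdict came back): tube 3 (left) lifted about 1 mm under the fingertip and now lies in the carton, though it did not rock back flat when let go as a bent tube should; tubes 1 and 2 rolled true for more than a full turn and lie on the glass about 60 mm from their starts, with the mug, mouse and screwdriver looking untouched in the last picture.

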